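# Lever the clipped-in cover off a junction box

### The arm

A 6-joint arm with a two-finger parallel gripper is mounted at the origin on the work surface; the furniture and walls round the work are solid. World frame = base frame: x ahead of the robot, y to its left, z up, the work surface at z = 0. Lengths are in m, angles in rad, forces in N, time in s.
With the tool pointing down it reaches from about 0.325 to 0.75 m from the base axis. Payload 7.6 kg.
Tool frame: the origin (TCP) lies midway between the tips of the shut fingers; the grasp point (between the pads) lies 19 mm behind it; z points along the fingers, y is the line along which they close (so a half turn about z gives the same grasp; the last joint's range is limited). The gripper opens to 85 mm and grips with 20 to 120 N. Pads are 22 mm wide; open, the fingers measure 114 mm over their backs; the gripper's body (76 mm by 85 mm) begins 54 mm behind the grasp point. The pads swing forward as they close: fully open they stand 13 mm farther back than shut.
Start: joints at [1.259, 0.052, 1.401, -0, 1.689, -0.07], TCP at [0.126, 0.51, 0.231] pointing down, gripper open.
Joint ranges: [-2.9, 2.9], [-0.91, 2.17], [0.12, 2.37], [-1.06, 4.2], [0.26, 2.73], [-2.93, 2.93]. Speed limits (rad/s): [2.57, 2.57, 3.01, 3.14, 3.14, 3.14].

### API

Orientations are given as a rotation vector (axis times angle).
In Python, from workcell import robot, eyes gives the robot as it stands.
- The arm moves only by the tool apply_moves, never from a script. Its argument "moves" is a list of rows, each a list of 4 numbers: the shift along the tool's x, y, z in cm, then the turn about the tool's z in degrees. A call has 1 to 20 rows; each row is the pose to reach, as a shift and turn from the pose commanded when the call began, along the tool's axes at that moment; what a row does not reach only later rows make up. A row lasts 1/10 s, in which the tool goes at most 50 mm and 8.59 degrees, less where a joint would pass 70% of its speed; a pose out of reach is approached as far as the arm can. A call with a gripper value outside its range is refused whole. "claw" is the closure, from 0 (fully open) to 1 (shut), set as the call begins (left out, the last holds). The fingers move at their own pace and stop on an object; "grip_force" is the grip in N (left out, the last holds). Time passes only in rows, so rows that repeat a pose let the fingers close. It gives the time, the measured TCP pose, the force, the opening and the grip force at its end, in the units of the state.
- robot.sense(): the state, without advancing time (a new reading comes with each control period).
- eyes.snapshot(name): name is "scene" or "side" or "wrist"; returns a dict with "img" (384x512x3 uint8, red, green, blue), "fov_y" (degrees; the focal length in pixels is half the picture's height over the tangent of half this angle, whatever the lens; pixels are square), "cx", "cy" (the principal point, pixels), "R" (3x3) and "t" (3): a world point X has camera coordinates R X + t. Camera axes: x right, y down, z forward; pixel columns grow to the right and rows downward; lengths in m; the calibration is good to about 2 mm. A picture is of the moment at which its call begins. There is no depth.
- robot.hand_in(): hands the job in; it is judged then, once.
The state is a dict: "t": time; "joints": joint angles; "qd": joint speeds; "joint_torque": joint torques, N m; "tool_pos": TCP position; "eef_rot": TCP orientation; "wrist_force": force on the tool from outside, world axes, zero at the start; "ft_torque": the same for the moment, N m; "width": opening from 0.0 (shut) to 1.0 (fully open); "grip_force": force on a finger pad.
Only numpy, scipy, OpenCV 4.12 (cv2) and the standard library are available. Lean on these libraries where they do the work, as an engineer would, in place of code of your own. Each camera call takes 0.05 s, during which the arm holds its last target. There are 200 camera calls.

### The job

Open the grey junction box: take the orange screwdriver out of the rack, lay it on the bench so that you can take it again with its blade level, and with the blade in the notch at the end of the box lever the snapped-in cover up until it jumps over its two white clips. Then put the screwdriver down on the bench, lift the cover off and lay it on the bench, flat and face up, clear of the box and its board. Leave the glue bottle where it is.

Things in the scene. Friction and masses are not known exactly. Their poses are not given: they have to be found in the camera images.
- junction_box: Grey plastic box, 130 x 78 mm, walls 5 mm, fixed on an 18 mm plywood board (166 x 118 mm, x = -70 to +96 mm). Origin: on the bench under the box's centre; x along the box from notch end (-x, outer face at -65 mm) to far end, z up. Rim at z = 86 mm. Under the cover it is empty down to z = 58 mm. Neither box nor board can move.
- notch (a point): Centre of the pry notch's opening in the outer face of the box's end wall (z = 74.5 mm); axes as the box, +x points into the box. 18 mm wide, 9 mm high, open in front: its floor, the fulcrum for the lever, is the edge of the 5 mm wall 4.5 mm below this point; its roof is the cover's underside 4.5 mm above. The bench in front of it is free.
- cover: Loose light-grey cover with a yellow disc on its face, 118 (x) x 66 (y) x 7 mm, 90 g. Origin: centre of its underside; z through its face. At the start sunk flush in the box, axes as the box, underside at z = 79 mm; nothing can grip it. Two tongues at its far end sit 2.5 mm under a lip of the box: draw it 10 mm towards the notch end while lifting it off.
- cover_edge (a point): Middle of the cover's top edge at the notch end, 59 mm from its centre; 86 mm above the bench at the start. It jumps past the clips when levered up 6 mm (20 to 25 N there): a shaft 30 mm deep in the notch must tip 20 to 25 degrees, handle downward. Then the clips hold it about 9 mm proud; grip that end across its 66 mm width, fingertips just above the box's rim.
- clip0 (a joint): Sprung white snap clip in the notch end wall at y = -22 mm of the box; its round head, 13 mm wide, hooks over the cover's end and stands up to z = 90 mm. Value: outward lean, rad; 0 at rest, about 0.03 while the cover passes.
- clip1 (a joint): The same at y = +22 mm.
- screwdriver: Loose screwdriver with an orange fluted handle, 146 mm long, 130 g: handle 80 mm long and 23 mm thick (18 mm at its front), steel shaft 5.6 mm thick and 65 mm long. Its own -y points from handle to tip, and the tool's axis passes 9 mm above the origin (own z). At the start it hangs upright, tip down, in one of the rack's holes and comes out straight upwards (75 mm).
- screwdriver_tip (a point): Tip of the screwdriver's blade, on its axis.
- screwdriver_handle (a point): Middle of the orange handle, on the axis, 108 mm from the tip; near the centre of mass. With the screwdriver in the rack it is about 38 mm above the rack's top.
- rack: Fixed wooden screwdriver rack, 56 (x) x 206 (y) mm, top at z = 100 mm, with three holes in a row along its y axis, 65 mm apart, the middle one at its centre. Origin: centre of its foot. The handles stand on the top; the orange one is in the -y or in the +y hole, a yellow one in the other; the middle hole is empty. The bench between rack and box is free.
- glue_bottle: Loose white glue bottle with orange cap, 46 mm thick, 151 mm tall, on the right side of the bench; leave it. Origin at its foot.

How it is judged:
By the outcome, as a careful person would: the job done as asked, in the order asked, and still so for the second after the job is handed in, with the robot touching nothing.
It also fails if it takes over 72 s, if anything falls off the work surface, if the arm or the gripper's body presses on something with over 40 N, if the wrist force passes 120 N, or if a joint passes its speed limit or range.

## Working session

There is one attempt and no reset: what is moved stays moved. The work goes in short steps, Python scripts to look and compute and a tool call to move; the robot and the scene stay as the last step left them, time stands still between calls to the robot, and variables do not carry over. Pictures are saved under pics/ and viewed, at most 10 in all, crops included, and the job is handed in when it is done.

Besides the shell and the picture viewer there is one more tool, called after "Call:" by a JSON object that holds its "api" and its "payload", one argument or row to a line. apply_moves: Moves the arm, as the interface text tells. Its arguments: {"type":"object","properties":{"moves":{"type":"array"},"claw":{"type":"number"},"grip_force":{"type":"number"}},"required":["moves"]}

```bash
mkdir -p pics; ls
cat > h.py <<'E'
import numpy as np, cv2
from workcell import robot, eyes
from scipy.spatial.transform import Rotation as Ro
def snap(n):
    s=eyes.snapshot(n); s['R']=np.array(s['R']); s['t']=np.array(s['t']); s['f']=192/np.tan(np.radians(s['fov_y']/2)); return s
def proj(s,X):
    c=s['R']@np.array(X,float)+s['t']; return np.array([s['cx']+s['f']*c[0]/c[2], s['cy']+s['f']*c[1]/c[2]])
def ray(s,uv):
    d=s['R'].T@np.array([(uv[0]-s['cx'])/s['f'],(uv[1]-s['cy'])/s['f'],1]); return -s['R'].T@s['t'], d/np.linalg.norm(d)
def onz(s,uv,z):
    o,d=ray(s,uv); return o+d*(z-o[2])/d[2]
def tri(s1,u1,s2,u2):
    o1,d1=ray(s1,u1);o2,d2=ray(s2,u2)
    a=np.linalg.lstsq(np.c_[d1,-d2],o2-o1,rcond=None)[0]; return (o1+a[0]*d1+o2+a[1]*d2)/2, np.linalg.norm(o1+a[0]*d1-o2-a[1]*d2)
def save(s,name): cv2.imwrite('pics/'+name,s['img'][:,:,::-1])
def st():
    s=robot.sense(); p=np.array(s['tool_pos']); return p,Ro.from_rotvec(s['eef_rot']).as_matrix(),s
E
python3 - <<'E'
from h import *
ims=[]
for n in('scene','side','wrist'):
    s=snap(n); ims.append(s); print(n,s['f'],s['cx'],s['cy'],(-s['R'].T@s['t']).round(3),s['R'].round(2).tolist())
    import pickle
pickle.dump(ims,open('i0.pkl','wb'))
a=np.vstack([s['img'] for s in ims[:2]])
cv2.imwrite('pics/a.png',cv2.resize(a[:,:,::-1],None,fx=.78,fy=.78))
save(ims[0],'scene0.png'); save(ims[1],'side0.png')
print(robot.sense())
E
```

```text
pics
scene 351.5471685171333 255.40828146574478 189.41714711863813 [-0.061 -0.315  0.713] [[0.58, -0.81, 0.01], [-0.59, -0.43, -0.68], [0.56, 0.39, -0.73]]
side 458.6498965982561 257.26716196911576 187.2833341316444 [0.297 0.83  0.886] [[-0.99, -0.16, 0.01], [-0.12, 0.67, -0.74], [0.11, -0.73, -0.68]]
wrist 282.87770157294807 257.39539625517824 191.84803187509974 [0.054 0.527 0.372] [[0.24, 0.97, -0.0], [0.93, -0.23, 0.29], [0.28, -0.07, -0.96]]
{'t': 0.15, 'joints': array([ 1.25870685e+00,  5.27000904e-02,  1.40148369e+00, -1.69173518e-05,
        1.68864484e+00, -7.03146926e-02]), 'qd': array([-1.05839974e-03, -1.20338858e-03, -4.31862028e-03,  1.45597493e-03,
        8.78233731e-05,  4.59385345e-04]), 'joint_torque': array([ 8.58103394e-04, -3.81953144e+01, -3.60422981e+01, -8.69094902e-05,
        4.67596605e-03, -4.41337122e-06]), 'tool_pos': array([0.12561545, 0.50950617, 0.23066567]), 'eef_rot': array([-3.78831302e-01, -3.11844761e+00,  1.91095637e-03]), 'wrist_force': array([-0.15414345, -0.48176239, -0.58711389]), 'ft_torque': array([-0.02617497,  0.07992802, -0.03474701]), 'grip_force': 0.0, 'width': 0.9997793255551501}
```

View pics/scene0.png

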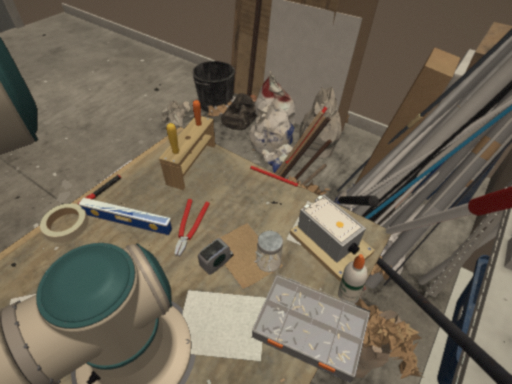

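View pics/side0.png

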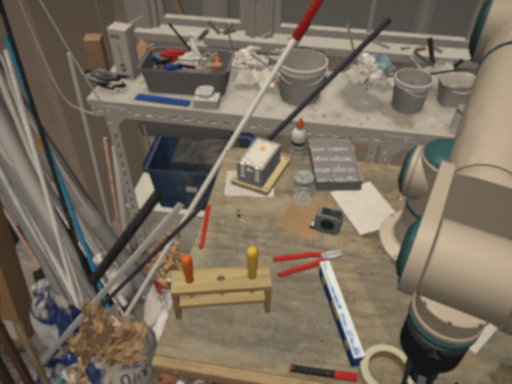

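Scene view: orange handle at (197,112), yellow at (172,138), box at (330,225), bottle at (355,275). Side view: orange at (187,268), yellow at (252,262), box at (260,160). Next I measure on enlarged crops.

Run:
```python
from h import *
import pickle
ims=pickle.load(open('i0.pkl','rb'))
def comp(s,x0,y0,w,h,lo,hi):
    m=cv2.inRange(cv2.cvtColor(s['img'],cv2.COLOR_RGB2HSV),lo,hi); q=np.zeros_like(m); q[y0:y0+h,x0:x0+w]=m[y0:y0+h,x0:x0+w]
    n,l,st_,c=cv2.connectedComponentsWithStats(q); k=1+np.argmax(st_[1:,4]); return c[k],st_[k]
O=((4,150,90),(16,255,255)); Y=((19,130,90),(32,255,255))
r=[]
for nm,b in (('O',[(185,90,25,45),(175,245,25,45)]),('Y',[(160,115,25,45),(240,240,25,45)]),('disc',[(325,210,30,30),(245,135,35,30)])):
    lo,hi=O if nm=='O' else Y
    a=[comp(ims[i],*b[i],lo,hi) for i in (0,1)]
    print(nm,a[0],a[1],tri(ims[0],a[0][0],ims[1],a[1][0]))
    if nm=='disc': print([onz(ims[i],a[i][0],.086).round(4) for i in (0,1)])
c1=cv2.resize(ims[0]['img'][185:285,285:385],(600,600),interpolation=cv2.INTER_CUBIC)[:, :]
c2=cv2.resize(ims[1]['img'][125:205,220:300],(600,600),interpolation=cv2.INTER_CUBIC)
o=cv2.resize(np.hstack([c1,c2]),(800,400)); cv2.imwrite('pics/c.png',o[:,:,::-1])
```

```text
O (array([196.83660131, 111.52941176]), array([193, 100,   8,  26, 153], dtype=int32)) (array([187.05020921, 267.56485356]), array([181, 255,  12,  28, 239], dtype=int32)) (array([0.52021234, 0.28886536, 0.1424754 ]), np.float64(0.0004742709855533511))
Y (array([172.55327869, 137.25819672]), array([166, 123,  13,  31, 244], dtype=int32)) (array([251.83441558, 261.55844156]), array([247, 246,  11,  34, 308], dtype=int32)) (array([0.39380237, 0.2562864 , 0.14872182]), np.float64(0.0004991884614454188))
disc (array([339.4 , 223.92]), array([337, 222,   6,   5,  25], dtype=int32)) (array([262.28571429, 147.57142857]), array([261, 147,   4,   2,   7], dtype=int32)) (array([ 0.44273444, -0.19757104,  0.08779596]), np.float64(0.0006508884645393799))
[array([ 0.4438, -0.1972,  0.086 ]), array([ 0.4433, -0.2002,  0.086 ])]
```

View pics/c.png

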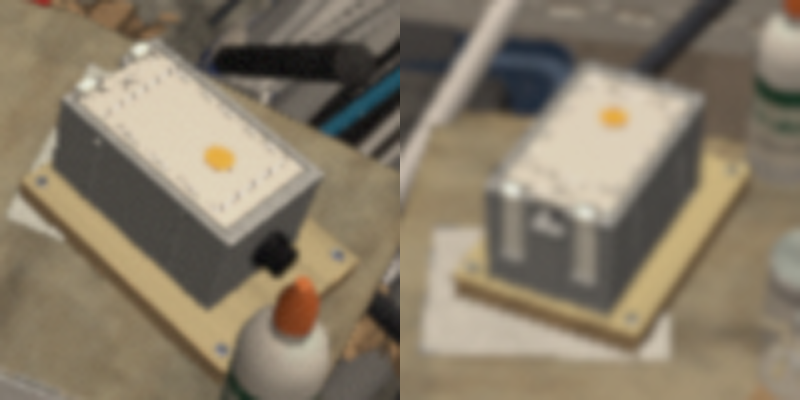

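Left crop (scene): box rim corners at about (300.5,209), (365.5,229), (342.5,245.5) in the full picture, disc at (340,224). Right crop (side): the notch and the two white clips face the side camera; rim corners at (237.4,162.6), (261.6,169.4), (280.6,144), (258,138).

Run:
```python
from h import *
import pickle
ims=pickle.load(open('i0.pkl','rb'))
for s,uvs in ((ims[0],[(300.5,209.25),(342.5,245.5),(365.5,228.75),(320.5,195.5)]),(ims[1],[(261.6,169.4),(280.6,144),(258,138),(237.4,162.6)])):
    P=np.array([onz(s,u,.086)[:2] for u in uvs]); print(P.round(3).tolist(),'c',P.mean(0).round(4), 'L',np.linalg.norm(P-np.roll(P,-1,0),axis=1).round(3), 'axis',np.degrees(np.arctan2(*(P[1]+P[2]-P[0]-P[3])[::-1])))
p,R,s=st(); print(R.round(3).tolist())
O=np.array([.5202,.2889]);Y=np.array([.3938,.2563]); print('rack yaw(O-Y)',np.degrees(np.arctan2(*(O-Y)[::-1])),np.linalg.norm(O-Y), np.linalg.norm(O))
```

```text
[[0.429, -0.105], [0.395, -0.228], [0.466, -0.25], [0.495, -0.122]] c [ 0.4463 -0.1763] L [0.128 0.074 0.131 0.068] axis -104.02672181515952
[[0.43, -0.105], [0.394, -0.226], [0.463, -0.243], [0.5, -0.122]] c [ 0.4468 -0.174 ] L [0.127 0.071 0.127 0.072] axis -106.79558540505518
[[-0.971, 0.239, -0.0], [0.239, 0.971, -0.001], [0.0, -0.001, -1.0]]
rack yaw(O-Y) 14.462068251226006 0.13053627848226715 0.5950388642769479
```

Call:
{"api": "apply_moves", "payload": {
  "moves": [
    [-43.6,-12.0,0,91.6],
    [-43.6,-12.0,0,91.6],
    [-43.6,-12.0,0,91.6],
    [-43.6,-12.0,0,91.6],
    [-43.6,-12.0,0,91.6],
    [-43.6,-12.0,0,91.6],
    [-43.6,-12.0,0,91.6],
    [-43.6,-12.0,0,91.6],
    [-43.6,-12.0,0,91.6],
    [-43.6,-12.0,0,91.6],
    [-43.6,-12.0,0,91.6],
    [-43.6,-12.0,0,91.6],
    [-43.6,-12.0,0,91.6]
  ],
  "claw": 0
}}

```text
t: 1.45
tool_pos: [0.5201, 0.2889, 0.2311]
eef_rot: [-2.497, -1.906, 0.001]
wrist_force: [0.2, 0.4, -0.5]
width: 1.002
grip_force: 0.0
```

Run:
```python
from h import *
import pickle
p,R,s=st(); print(p,R.round(3).tolist(),s['joints'].round(2))
w=snap('wrist'); save(w,'w1.png'); c=-w['R'].T@w['t']; print(c.round(3), proj(w,[.52,.289,.18]),proj(w,[.52,.289,.10]))
i=pickle.load(open('i0.pkl','rb'))
print('jar',onz(i[0],(268,266),0).round(3),onz(i[1],(303,203),0).round(3),'pencil',onz(i[0],(252,167),0).round(3),onz(i[0],(297,186),0).round(3),'vise',onz(i[0],(213,270),0).round(3),'pliers',onz(i[0],(206,205),0).round(3),onz(i[0],(187,200),0).round(3))
```

```text
[0.52008958 0.28892028 0.23106474] [[0.264, 0.965, -0.0], [0.965, -0.264, -0.0], [-0.0, -0.0, -1.0]] [0.44 0.25 1.18 0.   1.71 0.71]
[0.54  0.36  0.372] [256.79676498 212.0382876 ] [256.89151462 183.30193621]
jar [ 0.305 -0.102  0.   ] [ 0.31  -0.084  0.   ] pencil [0.552 0.122 0.   ] [ 0.564 -0.025  0.   ] vise [ 0.223 -0.006  0.   ] pliers [ 0.361  0.134 -0.   ] [0.344 0.187 0.   ]
```

View pics/w1.png

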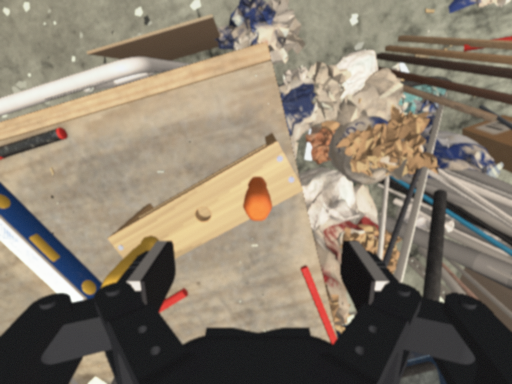

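Handle top is at (258,212), where it was expected (257,212); descending onto it.

Call:
{"api": "apply_moves", "payload": {
  "moves": [
    [0,0,3,0],
    [0,0,6,0],
    [0,0,9,0],
    [0,0,10,0],
    [0,0,10,0]
  ]
}}

```text
t: 2.0
tool_pos: [0.5194, 0.2888, 0.13]
eef_rot: [-2.498, -1.904, 0.005]
wrist_force: [-0.1, -1.0, 0.2]
width: 0.995
grip_force: 0.0
```

Call:
{"api": "apply_moves", "payload": {
  "moves": [
    [0,0,0,0],
    [0,0,0,0],
    [0,0,0,0],
    [0,0,0,0],
    [0,0,0,0],
    [0,0,0,0],
    [0,0,0,0]
  ],
  "claw": 1,
  "grip_force": 40
}}

```text
t: 2.7
tool_pos: [0.5205, 0.289, 0.132]
eef_rot: [2.5, 1.903, 0.002]
wrist_force: [-1.3, 0.6, 4.6]
width: 0.235
grip_force: 39.0
```

Call:
{"api": "apply_moves", "payload": {
  "moves": [
    [0,0,-1,0],
    [0,0,-3,0],
    [0,0,-6,0],
    [0,0,-9.5,0],
    [0,0,-9.5,0]
  ]
}}

```text
t: 3.2
tool_pos: [0.5219, 0.2895, 0.2327]
eef_rot: [2.498, 1.901, 0.015]
wrist_force: [1.0, 0.1, -0.6]
width: 0.233
grip_force: 39.4
```

Run:
```python
from h import *
p,R,s=st(); print(p,s['joints'].round(2))
O=((4,150,90),(16,255,255)); r=[]
for n,b in (('scene',(180,60,60,80)),('side',(165,200,45,90))):
    q=snap(n); m=cv2.inRange(cv2.cvtColor(q['img'],cv2.COLOR_RGB2HSV),*O); z=np.zeros_like(m); x0,y0,w,h=b; z[y0:y0+h,x0:x0+w]=m[y0:y0+h,x0:x0+w]
    n_,l,t,c=cv2.connectedComponentsWithStats(z); print(n,t[1:].tolist(),c[1:].round(1).tolist(),'expect mid',proj(q,p+[0,0,.007]))
    x0-=25;y0-=10; r.append(cv2.resize(q['img'][y0:y0+120,x0:x0+120],(400,400)))
cv2.imwrite('pics/d.png',np.hstack(r)[:,:,::-1])
```

```text
[0.52190499 0.28953936 0.23273629] [ 0.44  0.25  1.18 -0.    1.7   0.71]
scene [[189, 65, 9, 30, 162]] [[193.7, 78.2]] expect mid [193.07236362  79.28485919]
side [[208, 205, 2, 3, 4], [175, 222, 13, 31, 198], [206, 225, 1, 2, 2], [202, 229, 1, 3, 3], [205, 231, 1, 2, 2], [201, 236, 1, 2, 2], [204, 237, 1, 2, 2], [200, 243, 1, 1, 1], [203, 243, 1, 2, 2], [200, 247, 1, 1, 1], [202, 247, 1, 1, 1]] [[208.8, 205.8], [180.2, 237.0], [206.0, 225.5], [202.0, 230.0], [205.0, 231.5], [201.0, 236.5], [204.0, 237.5], [200.0, 243.0], [203.0, 243.5], [200.0, 247.0], [202.0, 247.0]] expect mid [181.38162317 235.5407048 ]
```

View pics/d.png

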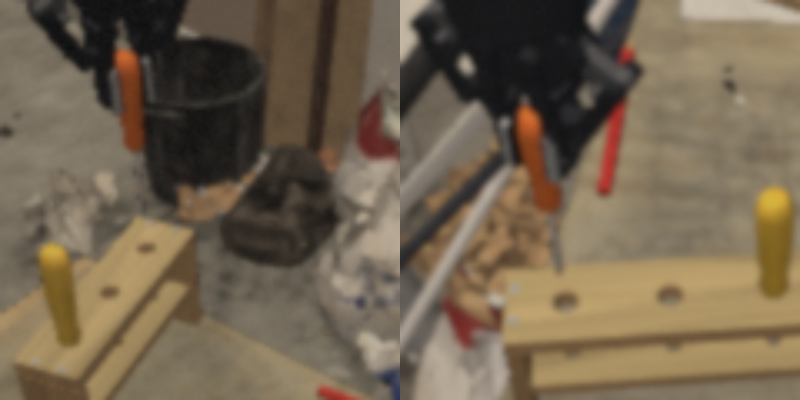

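Picture: the screwdriver is firmly held, upright, and its tip clears the rack top. Now to the free bench between rack and box.

Call:
{"api": "apply_moves", "payload": {
  "moves": [
    [-5,0.1,0,0],
    [-10,0.2,0,0],
    [-15,0.3,0,0],
    [-20,0.4,3,0],
    [-25,0.5,7,0],
    [-30,0.6,11,0],
    [-30,0.6,12.5,0],
    [-30,0.6,12.5,0]
  ]
}}

```text
t: 4.1
tool_pos: [0.4433, -0.0045, 0.0972]
eef_rot: [-2.501, -1.896, 0.008]
wrist_force: [-0.2, -0.3, -1.3]
width: 0.236
grip_force: 41.8
```

Call:
{"api": "apply_moves", "payload": {
  "moves": [
    [0,0,0.4,0],
    [0,0,0.8,0],
    [0,0,0.8,0]
  ],
  "grip_force": 30
}}

```text
t: 4.4
tool_pos: [0.447, -0.0016, 0.0955]
eef_rot: [2.498, 1.903, 0.002]
wrist_force: [-4.9, -1.2, 16.0]
width: 0.233
grip_force: 44.8
```

Call:
{"api": "apply_moves", "payload": {
  "moves": [
    [1.0,0,0.04,0],
    [2.0,0,0.17,0],
    [2.96,0,0.39,0],
    [3.92,0,0.69,0],
    [4.84,0,1.07,0],
    [5.73,0,1.53,0],
    [5.73,0,1.53,0]
  ],
  "grip_force": 25
}}

```text
t: 5.1
tool_pos: [0.4618, 0.0552, 0.0785]
eef_rot: [-2.497, -1.905, -0.001]
wrist_force: [-1.8, 2.0, 7.8]
width: 0.237
grip_force: 44.1
```

Run:
```python
from h import *
p,R,s=st(); print(p,s['wrist_force'])
r=[]
for n in ('scene','side'):
    q=snap(n); u=proj(q,p-[0,0.02,.03]).round().astype(int); print(u)
    r.append(cv2.resize(q['img'][u[1]-50:u[1]+50,u[0]-50:u[0]+50],(400,400),interpolation=cv2.INTER_CUBIC))
cv2.imwrite('pics/e.png',np.hstack(r)[:,:,::-1])
```

```text
[0.46177239 0.05519543 0.07853442] [-1.76318511  2.00577734  7.76930361]
[259 186]
[240 214]
```

View pics/e.png

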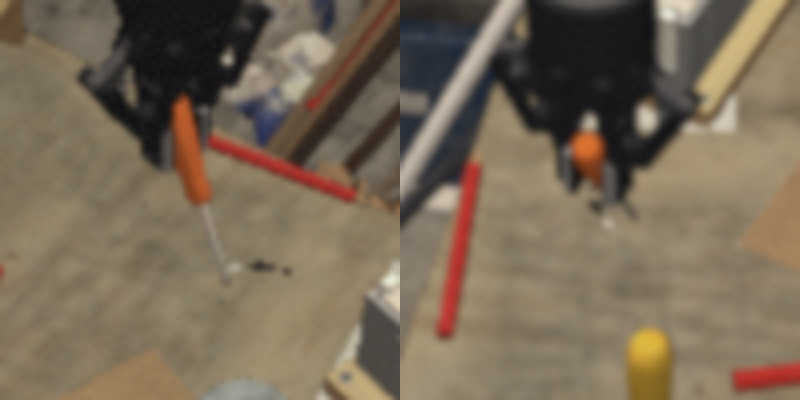

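Picture: the screwdriver leans about 30° with its tip staying put on the bench; the arc works, so I continue.

Call:
{"api": "apply_moves", "payload": {
  "moves": [
    [0.85,0,0.53,0],
    [1.64,0,1.15,0],
    [2.38,0,1.82,0],
    [3.05,0,2.56,0],
    [3.65,0,3.35,0],
    [4.19,0,4.19,0],
    [4.65,0,5.08,0],
    [5.03,0,6.0,0],
    [5.34,0,6.9,0],
    [5.4,0,7.2,0],
    [5.4,0,7.2,0]
  ],
  "grip_force": 20
}}

```text
t: 6.3
tool_pos: [0.4749, 0.1052, 0.0049]
eef_rot: [-2.499, -1.902, 0.004]
wrist_force: [0.4, 1.1, 0.1]
width: 0.233
grip_force: 36.8
```

Call:
{"api": "apply_moves", "payload": {
  "moves": [
    [0,0,0,0],
    [0,0,0,0],
    [0,0,0.2,0],
    [0,0,0.2,0],
    [0,0,0.2,0]
  ],
  "claw": 0.62
}}

```text
t: 6.8
tool_pos: [0.4757, 0.1053, 0.004]
eef_rot: [-2.5, -1.902, 0.0]
wrist_force: [0.6, -0.6, -0.5]
width: 0.378
grip_force: 0.0
```

Run:
```python
from h import *
p,R,s=st(); print(p,s['wrist_force'],s['width'])
r=[]
for n in ('scene','side'):
    q=snap(n); u=proj(q,p-[0.01,0.04,0]).round().astype(int); print(u)
    r.append(cv2.resize(q['img'][u[1]-50:u[1]+50,u[0]-50:u[0]+50],(400,400),interpolation=cv2.INTER_CUBIC))
cv2.imwrite('pics/f.png',np.hstack(r)[:,:,::-1])
```

```text
[0.47572302 0.10528069 0.00395675] [ 0.55264172 -0.5936151  -0.48527713] 0.3783222472969707
[250 192]
[237 235]
```

View pics/f.png

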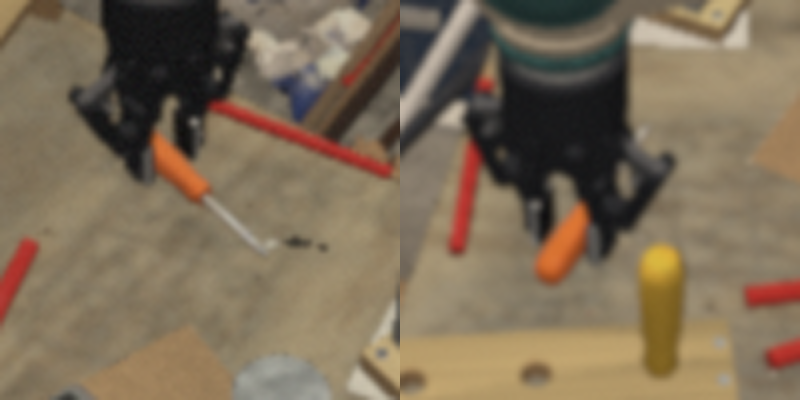

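Picture: the screwdriver lies on the bench between the fingers, tip end toward the box, yawed slightly. Closing the pads should align it; then lift and look.

Call:
{"api": "apply_moves", "payload": {
  "moves": [
    [0,0,0.1,0],
    [0,0,0.1,0],
    [0,0,0.1,0],
    [0,0,0.1,0],
    [0,0,0.1,0]
  ],
  "claw": 1,
  "grip_force": 45
}}

```text
t: 7.4
tool_pos: [0.4762, 0.1054, 0.0035]
eef_rot: [2.5, 1.902, 0.002]
wrist_force: [-0.1, -1.3, 4.6]
width: 0.225
grip_force: 44.1
```

Call:
{"api": "apply_moves", "payload": {
  "moves": [
    [0,0,-2,0],
    [0,0,-5,0],
    [0,0,-9,0],
    [0,0,-11,0],
    [0,0,-11,0]
  ]
}}

```text
t: 7.9
tool_pos: [0.4773, 0.1057, 0.1158]
eef_rot: [2.498, 1.901, 0.008]
wrist_force: [0.0, -0.3, -1.8]
width: 0.225
grip_force: 44.2
```

Run:
```python
from h import *
import pickle
p,R,s=st(); print(p,s['wrist_force'],s['width'])
r=[];k=[]
for n in ('scene','side','wrist'):
    q=snap(n); k.append(q)
    u=proj(q,p-[0.01,0.04,0]).round().astype(int); print(n,u)
    if n=='wrist': r.append(cv2.resize(q['img'],(533,400))); continue
    u=u if n=='scene' else u
    x0,y0=max(u[0]-50,0),u[1]-50
    r.append(cv2.resize(q['img'][y0:y0+100,x0:x0+100],(267,267),interpolation=cv2.INTER_CUBIC))
    print(x0,y0)
pickle.dump(k,open('i2.pkl','wb'))
o=np.zeros((534,800,3),np.uint8); o[:267,:267]=r[0]; o[267:,:267]=r[1]; o[:400,267:]=r[2]
cv2.imwrite('pics/g.png',o[:,:,::-1])
```

```text
[0.47725949 0.10566564 0.11575649] [ 0.00873246 -0.25826658 -1.83511929] 0.22502289639023926
scene [251 161]
201 111
side [235 204]
185 154
wrist [262 311]
```

View pics/g.png

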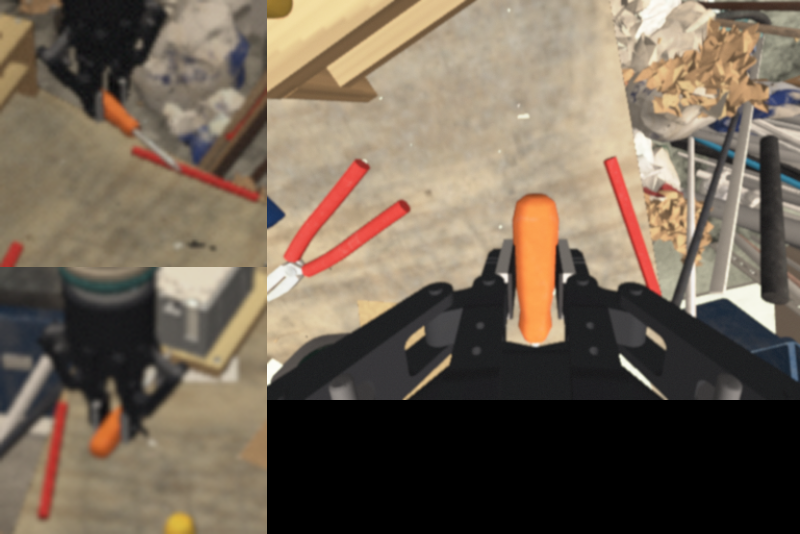

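Wrist view: the handle lies straight along the tool x between the pads (column 257). Scene crop: tip at about (267.7,174), handle front at (252.7,160). I compute the blade's pitch by casting these rays onto the tool's x–z plane.

Run:
```python
from h import *
import pickle
k=pickle.load(open('i2.pkl','rb')); p,R,s=st()
def pl(q,uv):
    o,d=ray(q,uv); n=R[:,1]; X=o+d*(n@(p-o))/(n@d); return (R.T@(X-p)).round(4)
print('tip',pl(k[0],(267.7,173.9)),'front',pl(k[0],(252.7,160.0)),'shaft mid',pl(k[0],(260,167)))
for i,b in ((0,(230,140,40,25)),(1,(210,190,30,40)),(2,(200,170,130,170))):
    q=k[i]; m=cv2.inRange(cv2.cvtColor(q['img'],cv2.COLOR_RGB2HSV),(4,150,80),(16,255,255)); z=np.zeros_like(m); x0,y0,w,h=b; z[y0:y0+h,x0:x0+w]=m[y0:y0+h,x0:x0+w]
    ys,xs=np.nonzero(z); c=np.array([xs.mean(),ys.mean()]); ev=np.linalg.eigh(np.cov(xs,ys))[1][:,1]; t=((np.c_[xs,ys]-c)@ev); a,b_=c+ev*t.min(),c+ev*t.max()
    print(i,len(xs),a.round(1),b_.round(1),pl(q,a),pl(q,b_))
u,uy=proj(k[0],p),0
# shaft from grey gradient: dump brightness around the line
g=cv2.cvtColor(k[0]['img'],cv2.COLOR_RGB2GRAY).astype(int)
print(g[158:180,250:274])
```

```text
tip [-0.1091  0.     -0.0156] front [-0.0522  0.     -0.0194] shaft mid [-0.0804 -0.     -0.0167]
0 107 [238.9 145.9] [250.1 160.1] [ 0.0034  0.     -0.0276] [-0.0422  0.     -0.012 ]
1 132 [229.1 206.6] [221.2 224.1] [-0.0032  0.     -0.0294] [ 0.0371 -0.     -0.0097]
2 4980 [258.1 170.5] [257. 328.] [ 0.0868  0.     -0.202 ] [ 0.4394 -0.     -0.5415]
[[123 112  95  89 105 114 114 108 103  97  87  80  82  93 116 140 156 159
  155 151 147 140 139 141]
 [109 120 112  98 111 117 118 114 105  97  90  87  87  89 106 134 145 157
  150 147 140 133 127 124]
 [ 97 128 141 129 124 129 127 125 114 105  97  94  93  92 105 124 138 146
  139 133 122 113 103  96]
 [ 88 110 136 143 136 134 134 132 127 117 106  97  94  93  96 105 115 121
  115 106  93  80  71  72]
 [108 115 125 137 145 144 137 130 128 123 112 100  94  94  94  95  96  94
   87  76  64  56  56  65]
 [133 134 133 127 132 148 147 137 121 115 108 100  95  94  92  90  89  85
   80  67  51  48  54  65]
 [140 140 138 132 123 133 152 158 136 114 107 103 102  97  95  93  90  91
   88  77  55  45  58  66]
 [135 129 132 133 128 122 130 152 156 
[... 777 characters left out ...]
20 123 125 131 135 136 135 130 121 118 105  91  82  86 103 117 121
  107  98 100 106 111 110]
 [117 120 124 126 132 133 133 134 132 129 129 125 122 109  98  97 102 109
   99  88  87  92  99 102]
 [117 120 124 126 128 130 129 129 130 132 132 134 136 133 130 126 115 100
   88  79  78  80  82  86]
 [115 119 123 124 124 127 127 128 127 131 131 135 138 139 141 137 130 118
  104  98  93  86  77  76]
 [115 117 121 123 122 121 124 124 128 131 134 136 138 136 138 136 131 128
  123 124 119 108  94  89]
 [114 117 118 119 118 118 120 124 128 131 134 134 135 136 134 132 129 127
  128 130 130 125 120 118]
 [118 118 119 119 118 115 119 120 124 129 132 133 134 133 129 127 124 126
  130 132 132 132 131 131]]
```

Call:
{"api": "apply_moves", "payload": {
  "moves": [
    [-3,1.5,0,0],
    [-6,3,2,0],
    [-8.1,4.45,4.0,0],
    [-8.1,4.45,4.9,0],
    [-8.1,4.45,4.9,0],
    [-8.1,4.45,4.9,0],
    [-8.1,4.45,4.9,0]
  ]
}}

```text
t: 8.75
tool_pos: [0.4973, 0.0163, 0.0645]
eef_rot: [2.498, 1.904, 0.001]
wrist_force: [-0.3, 0.9, -0.2]
width: 0.224
grip_force: 44.3
```

Run:
```python
from h import *
import pickle
k=[snap(n) for n in ('scene','side')]; p,R,s=st(); print(p,R.round(3).tolist()); pickle.dump((k,p,R),open('i3.pkl','wb'))
r=[]
for q in k:
    X=p+R@[-.09,0,-.01]; u=proj(q,X).round().astype(int); print(u, proj(q,p+R@[-.108,0,-.008]),proj(q,[.4638,-.1123,.0745]))
    r.append(cv2.resize(q['img'][u[1]-30:u[1]+30,u[0]-30:u[0]+30],(400,400),interpolation=cv2.INTER_CUBIC))
cv2.imwrite('pics/i.png',np.hstack(r)[:,:,::-1])
```

```text
[0.4974046  0.01612869 0.06471385] [[0.265, 0.964, 0.001], [0.964, -0.265, 0.0], [0.0, 0.001, -1.0]]
[297 195] [302.16921853 199.46652525] [310.01852165 204.72450923]
[243 179] [246.42238712 175.52893998] [249.80316952 169.4802697 ]
```

View pics/i.png

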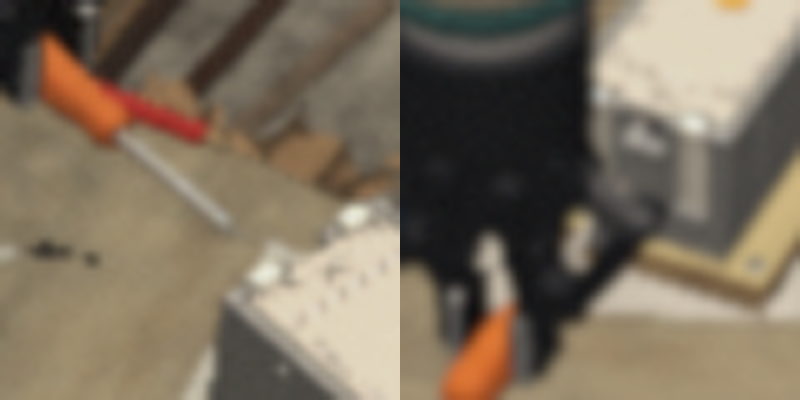

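Scene crop: tip at (301.9,199.5), exactly as predicted for axis 8 mm above the TCP, and the shaft starts at (285,185.5). Side crop: notch at (249.8,169.3), also as predicted. Quick levelness and heading check.

Run:
```python
from h import *
import pickle
k,p,R=pickle.load(open('i3.pkl','rb')); q=k[0]
def pl(q,uv):
    o,d=ray(q,uv); n=R[:,1]; X=o+d*(n@(p-o))/(n@d); return (R.T@(X-p)).round(4)
print(pl(q,(301.9,199.5)),pl(q,(285,185.5)),pl(q,(293.5,192.5)),'level front',proj(q,p+R@[-.043,0,-.008]))
c=[onz(q,(306.7,205.8),.089),onz(q,(319.8,197.0),.089),onz(k[1],(256.8,167.3),.089)]; print(np.round(c,4).tolist())
th=np.radians(-105.4);u=np.array([np.cos(th),np.sin(th)]);v=np.array([-u[1],u[0]])
for X in c: d=X[:2]-[.4465,-.175]; print('box xy',d@u,d@v)
N=np.array([.4638,-.1123]); T=(p+R@[-.108,0,-.008]); print('to notch tool',(R.T@(np.r_[N,.0745]-T)).round(4))
```

```text
[-0.1072 -0.     -0.0072] [-0.0464 -0.     -0.0064] [-0.0775 -0.     -0.0069] level front [284.12663176 184.29308413]
[[0.4444, -0.1123, 0.089], [0.4868, -0.1238, 0.089], [0.4438, -0.1078, 0.089]]
box xy -0.05992422917968652 -0.01865782504850014
box xy -0.06003468926598338 0.0253153006573755
box xy -0.06411421496705282 -0.02043541058974621
to notch tool [-0.0247  0.0017 -0.0018]
```

Call:
{"api": "apply_moves", "payload": {
  "moves": [
    [0,0.35,-0.22,0],
    [0,0.35,-0.22,0],
    [-1,0.35,-0.22,0],
    [-2,0.35,-0.22,0],
    [-2.7,0.35,-0.22,0],
    [-3.3,0.35,-0.22,0],
    [-3.3,0.35,-0.22,0]
  ]
}}

```text
t: 9.55
tool_pos: [0.4914, -0.0182, 0.0662]
eef_rot: [2.501, 1.901, -0.0]
wrist_force: [0.7, -0.4, -1.2]
width: 0.227
grip_force: 44.3
```

Call:
{"api": "apply_moves", "payload": {
  "moves": [
    [-0.6,0,0,0],
    [-1.2,0,0,0],
    [-1.8,0,0,0],
    [-2.2,0,0,0],
    [-2.2,0,0,0]
  ]
}}

```text
t: 10.05
tool_pos: [0.4857, -0.039, 0.0662]
eef_rot: [-2.501, -1.902, -0.0]
wrist_force: [0.5, -0.4, -1.4]
width: 0.229
grip_force: 44.3
```

Call:
{"api": "apply_moves", "payload": {
  "moves": [
    [0,0,0.33,0],
    [0,0,0.67,0],
    [-0.03,0,1.0,0],
    [-0.07,0,1.33,0],
    [-0.12,0,1.65,0],
    [-0.19,0,1.98,0],
    [-0.19,0,1.98,0]
  ],
  "grip_force": 60
}}

```text
t: 10.75
tool_pos: [0.4854, -0.0393, 0.0464]
eef_rot: [-2.499, -1.902, -0.002]
wrist_force: [-2.7, 5.2, 7.0]
width: 0.221
grip_force: 63.1
```

Call:
{"api": "apply_moves", "payload": {
  "moves": [
    [-0.08,0,0.32,0],
    [-0.18,0,0.64,0],
    [-0.29,0,0.96,0],
    [-0.41,0,1.27,0],
    [-0.41,0,1.27,0]
  ]
}}

```text
t: 11.25
tool_pos: [0.4842, -0.0445, 0.0333]
eef_rot: [2.5, 1.902, -0.0]
wrist_force: [1.5, -0.5, 4.6]
width: 0.221
grip_force: 62.1
```

```bash
cat > flow.py <<'E'
from h import *
import pickle
k,_,_=pickle.load(open('i3.pkl','rb')); th=np.radians(-105.4);u=np.array([np.cos(th),np.sin(th)]);v=np.array([-u[1],u[0]])
q0=k[0]; q=snap('scene'); g0,g1=[cv2.cvtColor(a['img'],cv2.COLOR_RGB2GRAY) for a in (q0,q)]
P=[(x,y) for x in (-.05,-.045,-.035,0,.02,.05) for y in (-.02,.0,.02)]
f=lambda x,y,z:proj(q0,np.r_[np.array([.4465,-.175])+x*u+y*v,z])
pts=np.array([f(x,y,.086) for x,y in P],np.float32)
n,s_,e=cv2.calcOpticalFlowPyrLK(g0,g1,pts,None,winSize=(9,9),maxLevel=2)
for (x,y),a,b,c in zip(P,pts,n,e): print(x,y,(b-a).round(2),c.round(1))
print('10 mm up =',f(-.05,0,.096)-f(-.05,0,.086)); print(st()[0],st()[2]['wrist_force'])
E
python3 flow.py
```

```text
-0.05 -0.02 [ 1.07 -5.17] [18.]
-0.05 0.0 [ 1.17 -4.26] [11.9]
-0.05 0.02 [ 3.49 -4.69] [21.9]
-0.045 -0.02 [ 0.62 -5.02] [12.7]
-0.045 0.0 [ 1.54 -4.45] [11.4]
-0.045 0.02 [ 1.69 -4.59] [13.2]
-0.035 -0.02 [ 1.81 -3.33] [12.9]
-0.035 0.0 [ 0.21 -7.67] [9.7]
-0.035 0.02 [ 1.47 -3.84] [10.6]
0 -0.02 [-11.61 -15.29] [11.1]
0 0.0 [-147.7   182.43] [-2.7930044e+27]
0 0.02 [13.18  8.86] [7.9]
0.02 -0.02 [19.46 -3.26] [16.1]
0.02 0.0 [ 1.57 -0.89] [9.]
0.02 0.02 [ 0.87 -1.47] [9.3]
0.05 -0.02 [0.3  0.66] [7.2]
0.05 0.0 [-1.26  1.91] [8.1]
0.05 0.02 [1.06 0.19] [6.9]
10 mm up = [ 0.59617567 -2.78868137]
[ 0.48434665 -0.04444385  0.0335651 ] [ 2.26132919 -0.62565723  3.68520867]
```

The cover's notch end has risen ~4.5 px (about 16 mm): it has jumped the clips. Lever back level, then withdraw.

Call:
{"api": "apply_moves", "payload": {
  "moves": [
    [0.12,0,-0.31,0],
    [0.23,0,-0.63,0],
    [0.33,0,-0.95,0],
    [0.41,0,-1.27,0],
    [0.48,0,-1.6,0],
    [0.53,0,-1.92,0],
    [0.57,0,-2.25,0],
    [0.6,0,-2.6,0],
    [0.6,0,-2.92,0],
    [0.6,0,-3.1,0],
    [0.6,0,-3.1,0]
  ]
}}

```text
t: 12.4
tool_pos: [0.486, -0.0385, 0.065]
eef_rot: [2.5, 1.902, 0.001]
wrist_force: [-0.1, -0.2, -1.8]
width: 0.223
grip_force: 61.4
```

Call:
{"api": "apply_moves", "payload": {
  "moves": [
    [0.5,0,0,0],
    [1.2,0,0,0],
    [2,0,0,0],
    [3,0,0,0],
    [4.5,0,0,0],
    [6.5,0,0,0],
    [6.5,0,0,0]
  ]
}}

```text
t: 13.1
tool_pos: [0.5037, 0.0267, 0.0648]
eef_rot: [-2.497, -1.906, -0.001]
wrist_force: [-0.7, -0.4, -1.4]
width: 0.219
grip_force: 61.5
```

```bash
python3 flow.py | grep -v '^0'
```

```text
-0.05 -0.02 [-0.54 -3.91] [17.4]
-0.05 0.0 [-0.02 -2.2 ] [9.5]
-0.05 0.02 [ 0.89 -3.64] [24.1]
-0.045 -0.02 [-1.93 -4.65] [14.8]
-0.045 0.0 [ 0.42 -2.44] [9.5]
-0.045 0.02 [-0.84 -3.09] [10.4]
-0.035 -0.02 [ 1.35 -0.91] [8.7]
-0.035 0.0 [-2.33 -6.59] [9.4]
-0.035 0.02 [-21.47   1.04] [49.1]
10 mm up = [ 0.59617567 -2.78868137]
[0.50337361 0.02559345 0.06469837] [ 0.34085604  0.65641917 -0.28941262]
```

Cover stays about 9 mm proud. Put the screwdriver down out of the way.

Call:
{"api": "apply_moves", "payload": {
  "moves": [
    [4,-1,0,0],
    [8,-2.2,0,0],
    [12,-3.4,0,0],
    [13.9,-3.7,2,0],
    [13.9,-3.7,4,0],
    [13.9,-3.7,5.2,0],
    [13.9,-3.7,5.8,0],
    [13.9,-3.7,6.0,0],
    [13.9,-3.7,6.0,0]
  ]
}}

```text
t: 14.05
tool_pos: [0.5042, 0.1669, 0.0091]
eef_rot: [-2.5, -1.902, 0.005]
wrist_force: [-23.0, -9.7, 36.6]
width: 0.22
grip_force: 66.2
```

Call:
{"api": "apply_moves", "payload": {
  "moves": [
    [0,0,0,0],
    [0,0,0,0],
    [0,0,0,0],
    [0,0,0,0]
  ],
  "claw": 0.62
}}

```text
t: 14.45
tool_pos: [0.5045, 0.1677, 0.0045]
eef_rot: [-2.5, -1.902, 0.0]
wrist_force: [-0.2, 0.7, 0.4]
width: 0.38
grip_force: 0.0
```

Call:
{"api": "apply_moves", "payload": {
  "moves": [
    [0,0,-1,0],
    [0,0,-3,0],
    [0,0,-7,0],
    [0,0,-12,0],
    [0,0,-16,0],
    [0,0,-16,0]
  ]
}}

```text
t: 15.05
tool_pos: [0.5074, 0.1687, 0.1727]
eef_rot: [2.496, 1.9, 0.019]
wrist_force: [-0.4, 1.0, 0.2]
width: 0.382
grip_force: 0.0
```

Run:
```python
from h import *
p,R,s=st(); print(p,R.round(3).tolist(),s['width'])
th=np.radians(-105.4);u=np.array([np.cos(th),np.sin(th)])
for g in (.050,.052): # grip spot, m from box centre towards the notch
    X=np.r_[np.array([.4465,-.175])-g*u,.1]; print(g,X,(R.T@(X-p)*100).round(2))
q=snap('scene'); m=cv2.inRange(cv2.cvtColor(q['img'],cv2.COLOR_RGB2HSV),(4,150,80),(16,255,255)); m[:,300:]=0; m[200:]=0
ys,xs=np.nonzero(m); print(len(xs),xs.mean(),ys.mean(),onz(q,(xs.mean(),ys.mean()),.011))
```

```text
[0.50736584 0.16874722 0.172683  ] [[0.266, 0.964, 0.012], [0.964, -0.266, 0.003], [0.006, 0.011, -1.0]] 0.3815781811199986
0.05 [ 0.45977781 -0.12679523  0.1       ] [-29.8    3.21   7.11]
0.052 [ 0.46030892 -0.12486704  0.1       ] [-29.6    3.21   7.11]
199 241.45226130653268 170.69849246231155 [0.51201767 0.1302613  0.011     ]
```

Call:
{"api": "apply_moves", "payload": {
  "moves": [
    [-5,0.5,0,0],
    [-10,1,0,0],
    [-15,2,0,0],
    [-20,2.5,0,0],
    [-25,3,0,0],
    [-29.6,3.4,0,0],
    [-29.6,3.4,0,0],
    [-29.6,3.4,0,0]
  ],
  "claw": 0
}}

```text
t: 15.9
tool_pos: [0.4576, -0.1269, 0.1636]
eef_rot: [-2.501, -1.898, 0.001]
wrist_force: [-0.1, 0.5, 0.1]
width: 0.998
grip_force: 0.0
```

Run:
```python
from h import *
import pickle
w=snap('wrist'); q=snap('scene'); p,R,s=st(); print(p,R.round(3).tolist(),s['width']); pickle.dump((w,q,p,R),open('i4.pkl','wb'))
for X in ((.4465,-.175,.09),): print(proj(w,X))
cv2.imwrite('pics/j.png',np.vstack([np.hstack([cv2.resize(w['img'],(480,360)),cv2.resize(q['img'][180:280,285:385],(320,360))]),cv2.resize(q['img'][110:220,210:390],(800,240)) if 0 else cv2.copyMakeBorder(cv2.resize(q['img'][130:190,205:305],(400,240)),0,0,0,400,0)])[:,:,::-1])
```

```text
[ 0.45824253 -0.12544738  0.163938  ] [[0.266, 0.964, -0.001], [0.964, -0.266, 0.001], [0.001, -0.001, -1.0]] 0.9976370108663128
[259.73604414 256.90338846]
```

View pics/j.png

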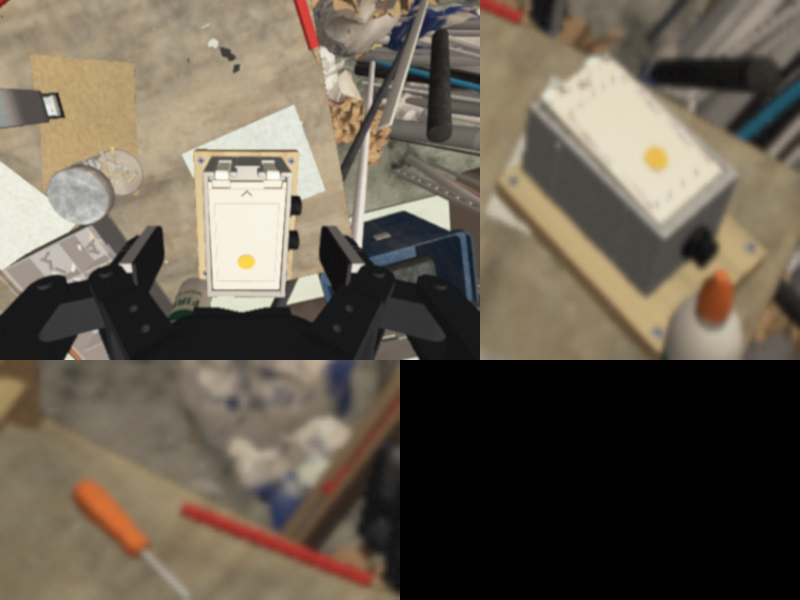

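Wrist view: box with cover, notch end upward, cover spans columns ~210–284 and rows ~187–290 of the shrunken picture, clips at (222,168) and (268,168); scene crops show the cover standing proud and the screwdriver lying safely on the bench. Convert for the grip.

Run:
```python
from h import *
import pickle
w,q,p,R=pickle.load(open('i4.pkl','rb')); p=st()[0]
k=512/480
for n,uv,z in (('L',(210,187),.095),('R',(283.5,187),.095),('fL',(208,290),.087),('fR',(286.5,290),.087),('c0',(222,168),.09),('c1',(268,168),.09)):
    X=onz(w,np.array(uv)*k,z); print(n,X.round(4),(R.T@(X-p)).round(4))
g=cv2.cvtColor(w['img'],cv2.COLOR_RGB2GRAY); print(g[215,215:315].tolist()); print(g[180:215,264].tolist()); print(p)
```

```text
L [ 0.4338 -0.1162  0.095 ] [ 0.0023 -0.0259  0.069 ]
R [ 0.4927 -0.1327  0.095 ] [0.0021 0.0353 0.0689]
fL [ 0.3981 -0.2194  0.087 ] [-0.1066 -0.0329  0.0769]
fR [ 0.4722 -0.2401  0.087 ] [-0.1068  0.044   0.0768]
c0 [ 0.4474 -0.1044  0.09  ] [ 0.0173 -0.0159  0.074 ]
c1 [ 0.4844 -0.1147  0.09  ] [0.0172 0.0225 0.0739]
[202, 193, 183, 194, 207, 212, 200, 194, 221, 239, 241, 242, 241, 241, 240, 240, 240, 239, 240, 240, 240, 240, 240, 240, 240, 240, 240, 239, 239, 240, 240, 240, 240, 239, 239, 240, 239, 240, 239, 240, 240, 239, 239, 240, 239, 239, 240, 239, 239, 239, 239, 239, 239, 240, 240, 240, 240, 239, 239, 240, 239, 240, 239, 239, 240, 240, 239, 239, 240, 240, 240, 240, 240, 240, 240, 240, 239, 239, 240, 240, 240, 240, 240, 242, 243, 244, 244, 242, 225, 177, 175, 206, 219, 218, 185, 116, 46, 23, 27, 30]
[220, 220, 220, 220, 221, 222, 222, 224, 222, 222, 218, 199, 162, 153, 201, 235, 244, 245, 243, 241, 239, 228, 223, 209, 185, 183, 215, 236, 242, 243, 243, 243, 243, 243, 243]
[ 0.45824253 -0.12544738  0.163938  ]
```

Call:
{"api": "apply_moves", "payload": {
  "moves": [
    [-0.3,0.4,3,0],
    [-0.3,0.4,6,0],
    [-0.3,0.4,7.8,0],
    [-0.3,0.4,8.2,0],
    [-0.3,0.4,8.2,0],
    [-0.3,0.4,8.2,0]
  ]
}}

```text
t: 16.6
tool_pos: [0.4623, -0.1299, 0.0839]
eef_rot: [2.498, 1.903, 0.002]
wrist_force: [0.4, 0.6, 0.6]
width: 0.998
grip_force: 0.0
```

Call:
{"api": "apply_moves", "payload": {
  "moves": [
    [0,0,0.1,0],
    [0,0,0.1,0],
    [0,0,0.1,0],
    [0,0,0.1,0],
    [0,0,0.1,0],
    [0,0,0.1,0]
  ],
  "claw": 1,
  "grip_force": 45
}}

```text
t: 17.2
tool_pos: [0.462, -0.1305, 0.0824]
eef_rot: [2.499, 1.902, 0.002]
wrist_force: [1.7, 0.3, 5.9]
width: 0.748
grip_force: 49.1
```

Call:
{"api": "apply_moves", "payload": {
  "moves": [
    [0,0,-0.25,0],
    [0.1,0,-0.5,0],
    [0.4,0,-0.7,0],
    [0.7,0,-0.9,0],
    [1.0,0,-1.1,0],
    [1.2,0,-1.3,0],
    [1.2,0,-1.3,0]
  ]
}}

```text
t: 17.9
tool_pos: [0.4648, -0.1184, 0.095]
eef_rot: [2.499, 1.903, 0.0]
wrist_force: [0.3, 0.3, -0.7]
width: 0.749
grip_force: 49.8
```

Call:
{"api": "apply_moves", "payload": {
  "moves": [
    [0.1,0,-0.6,0],
    [0.1,0,-1.2,0],
    [0.1,0,-2.5,0],
    [0.1,0,-4.5,0],
    [0.1,0,-6.5,0],
    [0.1,0,-6.5,0]
  ]
}}

```text
t: 18.5
tool_pos: [0.4665, -0.1184, 0.1636]
eef_rot: [2.496, 1.899, 0.006]
wrist_force: [0.3, -0.0, -1.3]
width: 0.751
grip_force: 49.8
```

Run:
```python
from h import *
import pickle
w=snap('wrist'); q=snap('scene'); p,R,s=st(); print(p,s['width'],s['wrist_force']); pickle.dump((w,q,p,R),open('i5.pkl','wb'))
m=cv2.inRange(cv2.cvtColor(q['img'],cv2.COLOR_RGB2HSV),(19,130,120),(32,255,255)); m[:,:210]=0
n,l,t,c=cv2.connectedComponentsWithStats(m); print([(a.tolist(),b.round(1).tolist()) for a,b in zip(t[1:],c[1:]) if a[4]>10])
C=np.array([.4465,-.175]); print('disc was',proj(q,[.4433,-.1985,.086]))
print('needed to (.397,.058):',(R.T@(np.array([.397,.058,p[2]])-p)).round(4))
o=lambda uv:onz(q,uv,0).round(3); print('mat',[o(u) for u in ((225,232),(262,235),(242,285))])
```

```text
[ 0.46506077 -0.11788093  0.159987  ] 0.7510769021781145 [-0.589988    0.32496929 -1.95013577]
[([340, 195, 6, 5, 27], [342.4, 197.1])]
disc was [339.84521948 224.34162256]
needed to (.397,.058): [ 1.514e-01 -1.125e-01 -1.000e-04]
mat [array([0.322, 0.038, 0.   ]), array([ 0.369, -0.041,  0.   ]), array([ 0.232, -0.082,  0.   ])]
```

Cover is off and held (disc now at (342,197), ~85 mm up). Carry it to the free bench and lower.

Call:
{"api": "apply_moves", "payload": {
  "moves": [
    [4,-2.5,0,0],
    [8,-5.5,0,0],
    [12,-8.5,0,0],
    [15.1,-10.75,0,0],
    [15.1,-10.75,3,0],
    [15.1,-10.75,7,0],
    [15.1,-10.75,11,0],
    [15.1,-10.75,13.5,0],
    [15.1,-10.75,14.8,0],
    [15.1,-10.75,15.4,0],
    [15.1,-10.75,15.6,0],
    [15.1,-10.75,15.6,0]
  ]
}}

```text
t: 19.8
tool_pos: [0.4016, 0.0563, 0.0039]
eef_rot: [2.5, 1.902, 0.0]
wrist_force: [-1.4, -0.4, 0.6]
width: 0.749
grip_force: 50.3
```

Call:
{"api": "apply_moves", "payload": {
  "moves": [
    [0,0,0.15,0],
    [0,0,0.3,0],
    [0,0,0.4,0],
    [0,0,0.4,0]
  ]
}}

```text
t: 20.2
tool_pos: [0.4021, 0.0565, 0.0001]
eef_rot: [2.499, 1.902, 0.002]
wrist_force: [0.4, 1.5, 0.9]
width: 0.75
grip_force: 50.6
```

Call:
{"api": "apply_moves", "payload": {
  "moves": [
    [0,0,0.15,0],
    [0,0,0.3,0],
    [0,0,0.45,0],
    [0,0,0.45,0]
  ]
}}

```text
t: 20.6
tool_pos: [0.4022, 0.0565, -0.0036]
eef_rot: [2.499, 1.903, 0.001]
wrist_force: [-3.2, 1.6, 14.7]
width: 0.745
grip_force: 52.3
```

Call:
{"api": "apply_moves", "payload": {
  "moves": [
    [0,0,0,0],
    [0,0,-0.1,0],
    [0,0,-0.1,0],
    [0,0,-0.1,0]
  ],
  "claw": 0
}}

```text
t: 21.0
tool_pos: [0.4012, 0.0563, -0.0041]
eef_rot: [-2.5, -1.902, 0.001]
wrist_force: [-0.5, -1.0, 0.1]
width: 0.999
grip_force: 0.0
```

Call:
{"api": "apply_moves", "payload": {
  "moves": [
    [0,0,-1,0],
    [0,0,-3,0],
    [0,0,-7,0],
    [0,0,-12,0],
    [0,0,-17,0],
    [0,0,-20,0],
    [0,0,-20,0],
    [0,0,-20,0]
  ]
}}

```text
t: 21.8
tool_pos: [0.4016, 0.0564, 0.1967]
eef_rot: [2.499, 1.902, 0.002]
wrist_force: [0.4, 0.1, -0.5]
width: 0.998
grip_force: 0.0
```

Run:
```python
from h import *
q=snap('scene'); w=snap('wrist'); sd=snap('side'); p,R,s=st(); print(p,s['width'])
for n,a,z in (('scene',q,.007),('wrist',w,.007)):
    hsv=cv2.cvtColor(a['img'],cv2.COLOR_RGB2HSV)
    m=cv2.inRange(hsv,(19,130,120),(32,255,255)); N,l,t,c=cv2.connectedComponentsWithStats(m)
    print(n,'yellow',[(b.round(1).tolist(),int(x[4]),onz(a,b,z).round(3).tolist()) for x,b in zip(t[1:],c[1:]) if x[4]>10])
    m=cv2.inRange(hsv,(5,0,170),(40,60,255)); cs,_=cv2.findContours(m,cv2.RETR_EXTERNAL,cv2.CHAIN_APPROX_SIMPLE)
    for k in cs:
        if cv2.contourArea(k)>(500 if n=='scene' else 2500):
            b=cv2.boxPoints(cv2.minAreaRect(k)); P=np.array([onz(a,u,z)[:2] for u in b]); print('  white',cv2.contourArea(k),P.round(3).tolist(),np.linalg.norm(P-np.roll(P,1,0),axis=1).round(3))
    m=cv2.inRange(hsv,(4,150,80),(16,255,255)); N,l,t,c=cv2.connectedComponentsWithStats(m)
    print('  orange',[(b.round(1).tolist(),int(x[4]),onz(a,b,.01).round(3).tolist()) for x,b in zip(t[1:],c[1:]) if x[4]>40])
```

```text
[0.40079755 0.05632389 0.194706  ] 1.0017715293231353
scene yellow [([171.2, 131.0], 128, [0.528, 0.426, 0.007]), ([174.4, 146.9], 41, [0.477, 0.362, 0.007]), ([255.6, 223.5], 19, [0.384, -0.011, 0.007]), ([152.1, 225.3], 12, [0.228, 0.194, 0.007])]
  white 519.5 [[0.265, -0.465], [0.385, -0.464], [0.392, -0.489], [0.272, -0.488]] [0.024 0.121 0.026 0.12 ]
  white 1038.0 [[-0.136, 0.225], [-0.081, 0.292], [-0.039, 0.199], [-0.097, 0.141]] [0.093 0.087 0.102 0.082]
  white 4404.0 [[0.046, -0.071], [0.148, 0.01], [0.237, -0.144], [0.125, -0.206]] [0.157 0.131 0.177 0.128]
  white 1647.0 [[0.37, -0.531], [0.638, -0.516], [0.663, -0.578], [0.393, -0.582]] [0.056 0.268 0.067 0.27 ]
  white 875.5 [[0.371, 0.073], [0.443, 0.073], [0.403, -0.058], [0.339, -0.053]] [0.13  0.071 0.137 0.065]
  orange [([231.8, 168.6], 138, [0.503, 0.158, 0.01]), ([358.4, 262.1], 109, [0.431, -0.268, 0.01]), ([274.6, 343.2], 51, [0.167, -0.211, 0.01]), ([326.3, 367.0], 57, [0.187, -0.312, 0.01])]
wrist yellow [([16.1, 29.9], 261, [0.2, 0.267, 0.007]), ([77.6, 99.4], 138, [0.231, 0.187, 0.007]), ([257.8, 225.7], 85, [0.383, -0.012, 0.007])]
  white 10743.0 [[0.34, 0.105], [0.529, 0.118], [0.573, -0.119], [0.346, -0.152]] [0.257 0.19  0.241 0.23 ]
  orange [([323.9, 55.8], 1463, [0.502, 0.157, 0.01])]
```

Disc positions agree at bench height in both views: the cover lies flat and face up, clear of box and board; the screwdriver is on the bench.

```bash
python3 -c "
from workcell import robot
print(robot.hand_in())"
```

```text
the job is handed in; nothing more can be done
None
```

The job is handed in at about 22 s of the 72 s: I levered the cover off with the orange screwdriver, laid it flat and face up on the bench clear of box and board, put the screwdriver down on the bench, and left the glue bottle alone; the judge's verdict was not shown.

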